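# Fetch the sample jar from behind the buffer bottles

### The job

First clear the three tall bottles out of the white tray and stand them on the green mat; then, while they stand there, fetch the yellow-lidded amber jar from the tray and stand it in the middle of the stirrer's round white plate. After that, stand each bottle back in the tray where it stood at the start, the same colour in the same place. Leave the white-lidded jar where it is, set everything down gently and do not tip anything over.

Things in the scene. Friction and masses are not known exactly. Their poses are not given: they have to be found in the camera images.
- blue_bottle: clear glass bottle with a blue screw cap and a blue label band; round, 52 mm across, 110 mm tall, about 0.15 to 0.3 kg. The cap is 40 mm across and is the top 27 mm (83 to 110 mm above the base): grip it there from above. Origin at the centre of its underside, z up.
- red_bottle: clear glass bottle with a red screw cap and a red label band; round, 52 mm across, 110 mm tall, about 0.15 to 0.3 kg. The cap is 40 mm across and is the top 27 mm (83 to 110 mm above the base): grip it there from above. Origin at the centre of its underside, z up.
- black_bottle: clear glass bottle with a black screw cap and a black label band; round, 52 mm across, 110 mm tall, about 0.15 to 0.3 kg. The cap is 40 mm across and is the top 27 mm (83 to 110 mm above the base): grip it there from above. Origin at the centre of its underside, z up.
- sample_jar: the wanted jar: low amber glass jar with a yellow lid, round, 40 mm across (lid 39 mm), 49 mm tall, 0.06 to 0.12 kg; starts in the tray behind the bottles, to the left or right of the other jar, centres 76 mm apart. While the bottles stand before it a gripper has no room. Origin at the centre of its underside, z up.
- other_jar: amber jar of the same shape and size but with a white lid, standing loose in the tray; it stays where it is. Origin at the centre of its underside.
- tray: white plastic tray fixed to the bench, 150 mm (its x) by 240 mm (its y), rim 18 mm high, walls and floor 5 mm thick (floor 5 mm above its origin). The bottles start in a row along its y, 72 mm apart, 30 mm to the -x side of its centre; the jars stand 22 mm to the +x side, about 16 mm clear of the bottles. Origin at the centre of its underside, z up.
- mat: the side area: plain green flat mat fixed to the bench, 130 mm (its x) by 240 mm (its y), 4 mm thick; three bottles fit in a row along its y, 72 mm apart. Origin at the centre of its underside, z up.
- stirrer: magnetic stirrer, a grey box 170 mm (its x) by 140 mm (its y) fixed to the bench, with a round flat white plate 124 mm across on top, centred on the origin; the plate's top is 55 mm above the origin. Origin at the centre of its underside, z up.

How it is judged:
By the outcome, as a careful person would: the job done as asked, in the order asked, and still so for the second after the job is handed in, with the robot touching nothing.
It also fails if it takes over 136 s, if anything falls off the work surface, if the arm or the gripper's body presses on something with over 40 N, if the wrist force passes 120 N, or if a joint passes its speed limit or range.

### The arm

A 6-joint arm with a two-finger parallel gripper is mounted at the origin on the work surface. World frame = base frame: x ahead of the robot, y to its left, z up, the work surface at z = 0. Lengths are in mm, angles in rad, forces in N, time in s.
With the tool pointing down it reaches from about 350 to 925 mm from the base axis. Payload 6.4 kg.
Tool frame: the origin (TCP) lies where the fingers leave the gripper's body, on its centre line; the fingertips stand 73 mm ahead of it and the grasp point (between the pads) lies 54 mm ahead of it; z points along the fingers, y is the line along which they close (so a half turn about z gives the same grasp; the last joint's range is limited). The gripper opens to 85 mm and grips with 20 to 120 N. Pads are 22 mm wide; open, the fingers measure 114 mm over their backs; the gripper's body (76 mm by 85 mm) begins 54 mm behind the grasp point. The pads swing forward as they close: fully open they stand 13 mm farther back than shut.
Start: joints at [1.043, 0.245, 1.558, -0, 1.339, -0.174], TCP at [225.2, 609.754, 303.89] pointing down, gripper open.
Joint ranges: [-3.13, 3.13], [-1.02, 2.26], [0.13, 2.54], [-0.95, 4.09], [0.21, 2.88], [-2.74, 2.74]. Speed limits (rad/s): [2.57, 2.57, 3.14, 3.14, 3.14, 3.14].

### API

Orientations are given as [roll, pitch, yaw] about the fixed x, y, z axes, in that order (R = Rz(yaw) Ry(pitch) Rx(roll)).
In Python, from rig import bot gives the robot as it stands.
- The arm moves only by the tool send_rows, never from a script. Its argument "commands" is one flat list of numbers, 6 for each row, row after row: the shift along the tool's x, y, z in m, then the turn, a rotation vector about the tool's x, y, z in rad. In form: [dx, dy, dz, wx, wy, wz, dx, dy, dz, wx, wy, wz, ...]. A call has 1 to 5 rows; each row shifts and turns the commanded pose from where the row before left it, along the tool's axes as they then stand; what a row does not reach is not made up. A row lasts 1/10 s, in which the tool goes at most 50 mm and 8.59 degrees, less where a joint would pass 70% of its speed; a pose out of reach is approached as far as the arm can. A call with a gripper value outside its range is refused whole. "jaw" is the closure, from 0 (fully open) to 1 (shut), set as the call begins (left out, the last holds). The fingers move at their own pace and stop on an object; the grip force is fixed at half the most. Time passes only in rows, so rows that do not move let the fingers close. It gives the time, the measured TCP pose, the force, the opening and the grip force at its end, in the units of the state.
- bot.read_state(): the state, without advancing time (a new reading comes with each control period).
- bot.get_image(name): name is "side" or "top" or "wrist"; returns a dict with "img" (420x560x3 uint8, red, green, blue), "mtx" (3x3 intrinsics, pixels), "rvec" (rotation vector, rad) and "tvec" (3), from world to camera coordinates, as OpenCV has them; the wrist camera has in their place "mount" (4x4, takes a point from camera to tool coordinates, whose origin is the TCP and whose axes are the flange's). Camera axes: x right, y down, z forward; pixel columns grow to the right and rows downward; lengths in mm; the calibration is good to about 2 mm. A picture is of the moment at which its call begins: read the wrist's pose just before it. There is no depth.
- bot.hand_in(): hands the job in; it is judged then, once.
The state is a dict: "t": time; "q": joint angles; "qd": joint speeds; "joint_efforts": joint torques, N m; "position": TCP position; "tcp_rot": TCP orientation; "wrist_force": force on the tool from outside, world axes, zero at the start; "wrist_torque": the same for the moment, N m; "finger_gap": finger opening in mm; "gripper_force": force on a finger pad.
Only numpy, scipy, OpenCV 4.12 (cv2) and the standard library are available. Lean on these libraries where they do the work, as an engineer would, in place of code of your own. Each camera call takes 0.05 s, during which the arm holds its last target. There are 200 camera calls.

## Working session

There is one attempt and no reset: what is moved stays moved. The work goes in short steps, Python scripts to look and compute and a tool call to move; the robot and the scene stay as the last step left them, time stands still between calls to the robot, and variables do not carry over. Pictures are saved under pics/ and viewed, at most 14 in all, crops included, and the job is handed in when it is done.

Besides the shell and the picture viewer there is one more tool, called as name(argument=value, ...) on one line, values as JSON. send_rows: Moves the arm, as the interface text tells. Its arguments: {"type":"object","properties":{"commands":{"type":"array"},"jaw":{"type":"number"}},"required":["commands"]}

```bash
ls; mkdir -p pics; python3 - <<'E'
from rig import bot
import cv2,pickle
s=bot.read_state(); print(s)
d={}
for n in("top","side"):
    im=bot.get_image(n); d[n]=im; cv2.imwrite(f"pics/{n}0.png",im["img"][:,:,::-1])
    print(n,im["mtx"],im["rvec"],im["tvec"])
pickle.dump(d,open("v0.pkl","wb"))
E
```

```text
pics
{'t': 0.0, 'q': array([ 1.04288849e+00,  2.45814984e-01,  1.55904140e+00,  1.38611578e-05,
        1.33867922e+00, -1.74119348e-01]), 'qd': array([ 0.00018546, -0.00060923,  0.00108374, -0.00180028,  0.00059793,
       -0.00017566]), 'joint_efforts': array([-1.45256625e-03, -4.29500198e+01, -3.26123714e+01, -3.04412088e-04,
        5.45047922e-03,  2.13491040e-05]), 'position': array([224.98175542, 609.36929707, 302.7648732 ]), 'tcp_rot': array([-3.13968142e+00, -3.49877865e-04,  2.78780063e+00]), 'wrist_force': array([-0.13703762, -0.18835721,  0.29109001]), 'wrist_torque': array([-0.02652933, -0.00059017,  0.02437639]), 'gripper_force': 0.0, 'finger_gap': 85.39470254632222}
top [[441.58278765   0.         284.58516281]
 [  0.         441.58278765 202.35938105]
 [  0.           0.           1.        ]] [ 2.25407228 -1.94232488  0.20249764] [-53.58134262 471.22986316 876.66008296]
side [[470.51186309   0.         277.15471296]
 [  0.         470.51186309 217.78463728]
 [  0.           0.           1.        ]] [ 2.09202956 -0.82264612  0.41348825] [-344.68905031  234.05657427  818.34414648]
```

View pics/top0.png

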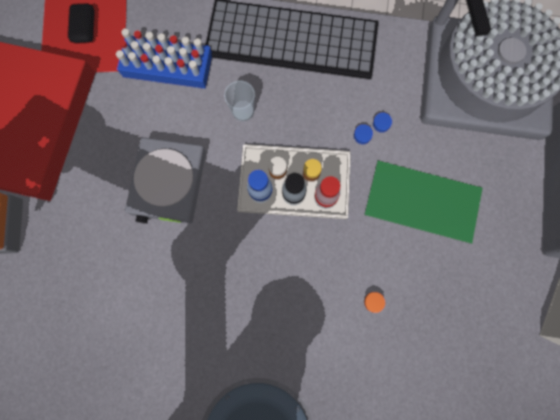

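View pics/side0.png

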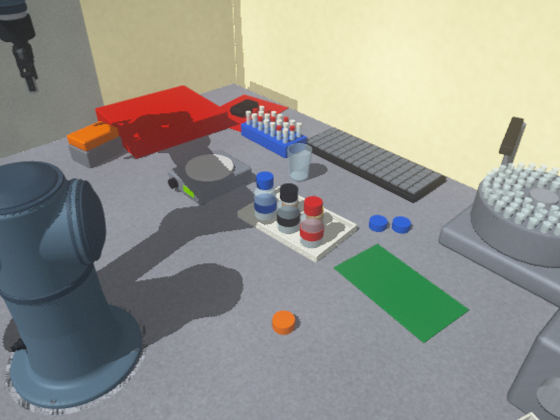

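The top view shows the tray centred near (295,180) with blue, black and red caps at (259,180), (294,182) and (329,187). The jar lids are white at (279,165) and yellow at (313,167). The mat is at (423,202) and the stirrer plate at (163,178). The side view agrees.

```bash
cat > h.py <<'E'
import numpy as np, cv2
from scipy.spatial.transform import Rotation as Rn
def ray(im,px,z):
    R=cv2.Rodrigues(np.array(im["rvec"]))[0]; t=np.array(im["tvec"]).ravel()
    d=R.T@np.linalg.inv(im["mtx"])@np.array([px[0],px[1],1.]); c=-R.T@t
    return c+d*(z-c[2])/d[2]
def rpy(r): return Rn.from_euler("xyz",r)
def blobs(m,box,n=1):
    x0,y0,x1,y1=box; k=np.zeros(m.shape,np.uint8); k[y0:y1,x0:x1]=255
    cs=cv2.findContours(cv2.bitwise_and(m.astype(np.uint8)*255,k),cv2.RETR_EXTERNAL,cv2.CHAIN_APPROX_NONE)[0]
    return sorted(cs,key=cv2.contourArea)[::-1][:n]
E
python3 - <<'E'
from h import *; import pickle
d=pickle.load(open("v0.pkl","rb")); t=d["top"]; im=t["img"]; hsv=cv2.cvtColor(im,cv2.COLOR_RGB2HSV); H,S,V=cv2.split(hsv)
def rect(c,z,n):
    b=cv2.boxPoints(cv2.minAreaRect(c)); P=np.array([ray(t,p,z) for p in b])[:,:2]
    print(n,P.round(1).tolist(),"ctr",P.mean(0).round(1),"sides",np.linalg.norm(np.roll(P,-1,0)-P,axis=1).round(1))
rect(blobs((H>45)&(H<80)&(S>120),(340,140,500,260))[0],4,"mat")
cs=blobs((S<60)&((V>165)|((V>90)&(S<45)&(H<40))),(225,135,360,225))
rect(cs[0],18,"tray")
pl=blobs((V>125)&(S<60),(130,140,195,215))[0]
e=cv2.fitEllipse(pl);print("plate",e,ray(t,e[0],55).round(1),cv2.contourArea(pl))
for n,m in dict(blue=(H>105)&(H<125)&(S>170),red=((H<6)|(H>174))&(S>160),yellow=(H>18)&(H<32)&(S>150),black=V<35).items():
    c=blobs(m,(235,145,350,215))[0]; (x,y),r=cv2.minEnclosingCircle(c); z=54 if n=="yellow" else 115
    print(n,(round(x),round(y),round(r,1)),cv2.boundingRect(c),ray(t,(x,y),z).round(1))
for p in [(170,150),(160,190),(135,200),(230,200)]: print(p,hsv[p[1],p[0]])
R=cv2.Rodrigues(t["rvec"])[0];print("cam",-R.T@t["tvec"])
g=np.hstack([cv2.resize(im[135:225,230:360],None,fx=4,fy=4,interpolation=cv2.INTER_CUBIC),cv2.resize(im[135:225,125:205],None,fx=3,fy=4,interpolation=cv2.INTER_CUBIC)])
cv2.imwrite("pics/crop1.png",g[:,:,::-1])
E
```

```text
mat [[484.7, -158.7], [608.0, -176.0], [578.4, -415.2], [457.5, -392.2]] ctr [ 532.2 -285.5] sides [124.5 241.  123.1 235.1]
tray [[445.7, 117.1], [599.9, 133.4], [619.1, -113.0], [465.0, -121.3]] ctr [532.4   4. ] sides [155.  247.2 154.4 239.1]
plate ((170.83673095703125, 153.01234436035156), (21.919002532958984, 56.418704986572266), 105.57029724121094) [543.5 272.7  55. ] 809.5
blue (258, 180, 9.2) (250, 171, 17, 19) [497.   72.9 115. ]
red (330, 186, 9.8) (321, 177, 18, 20) [504.7 -68.4 115. ]
yellow (312, 169, 8.9) (305, 160, 15, 18) [553.9 -30.2  54. ]
black (295, 175, 0.0) (295, 175, 1, 1) [517.8   2.3 115. ]
(170, 150) [165   9 171]
(160, 190) [173   9 113]
(135, 200) [120  19  80]
(230, 200) [132  15  84]
cam [283.88902066 -12.96018179 955.35360098]
```

View pics/crop1.png

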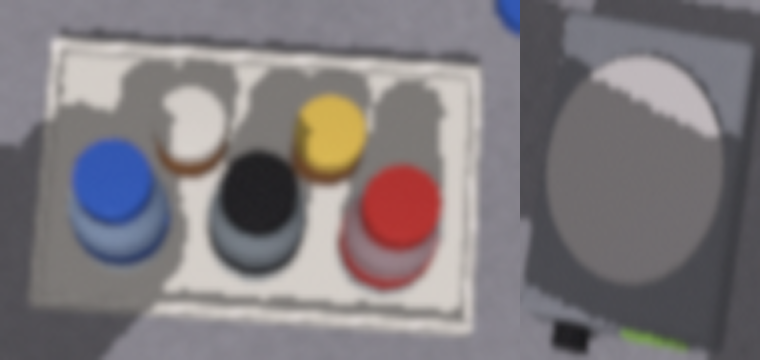

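The crop shows cap tops at full-image pixels blue (258.2,180), black (294.8,183) and red (330.2,186.5). Lids are yellow (312.7,168) and white (277.8,165.5), and the plate is centred at (163,177.2). The tray corners are also clear.

```bash
python3 - <<'E'
from h import *; import pickle
from rig import bot
t=pickle.load(open("v0.pkl","rb"))["top"]
for n,p,z in [("blue",(258.2,180),115),("black",(294.8,183),115),("red",(330.2,186.5),115),("yel",(312.7,168),54),("white",(277.8,165.5),54),("plate",(163,177.2),55)]+[("c%d"%i,(230+a/4,135+b/4),18) for i,(a,b) in enumerate([(52,38),(480,67),(470,332),(30,305)])]:
    print(n,ray(t,p,z).round(1))
im=t["img"];H,S,V=cv2.split(cv2.cvtColor(im,cv2.COLOR_RGB2HSV))
c=blobs((H>45)&(H<80)&(S>120),(340,140,500,260))[0]
q=cv2.approxPolyDP(c,6,True)[:,0]; P=np.array([ray(t,p,4)[:2] for p in q]); print(P.round(1),P.mean(0))
w=bot.get_image("wrist"); print(w["mount"],w["mtx"])
E
```

```text
blue [497.   72.5 115. ]
black [5.016e+02 4.000e-01 1.150e+02]
red [504.9 -69.2 115. ]
yel [555.5 -31.5  54. ]
white [550.1  42.6  54. ]
plate [488.6 278.3  55. ]
c0 [597.5 129.   18. ]
c1 [ 615.8 -109.2   18. ]
c2 [ 466.5 -121.4   18. ]
c3 [446.1 115.4  18. ]
[[ 603.8 -175.9]
 [ 486.3 -161.8]
 [ 460.7 -392.8]
 [ 579.6 -405.5]] [ 532.60147704 -283.98917844]
[[-8.49609161e-05 -9.47310327e-01 -3.20317245e-01  8.23588721e+01]
 [ 9.99999983e-01 -2.90137888e-05 -1.79434151e-04 -6.97292909e-01]
 [ 1.60686207e-04 -3.20317255e-01  9.47310314e-01 -6.87312030e+01]
 [ 0.00000000e+00  0.00000000e+00  0.00000000e+00  1.00000000e+00]] [[376.88872498   0.         277.82993049]
 [  0.         376.88872498 204.87305436]
 [  0.           0.           1.        ]]
```

send_rows(commands=[0, 0, 0, 0, 0, 0.142, 0, 0, 0, 0, 0, 0.142, 0, 0, 0, 0, 0, 0.142, 0, 0, 0, 0, 0, 0.142, 0, 0, 0, 0, 0, 0.142], jaw=0)

```text
t: 0.65
position: [225.1, 609.6, 303.4]
tcp_rot: [-3.141, 0.0, 2.072]
wrist_force: [-0.1, -0.3, -0.8]
finger_gap: 85.3
gripper_force: 0.0
```

send_rows(commands=[0, 0, 0, 0, 0, 0.142, 0, 0, 0, 0, 0, 0.142, 0, 0, 0, 0, 0, 0.143, 0, 0, 0, 0, 0, 0])

```text
t: 1.05
position: [225.1, 609.6, 303.4]
tcp_rot: [-3.141, 0.001, 1.651]
wrist_force: [0.3, -0.6, -0.8]
finger_gap: 85.5
gripper_force: 0.0
```

send_rows(commands=[-0.042, 0.015, 0, 0, 0, 0, -0.042, 0.015, 0, 0, 0, 0, -0.042, 0.015, 0, 0, 0, 0, -0.042, 0.015, 0, 0, 0, 0, -0.042, 0.015, 0, 0, 0, 0])

```text
t: 1.55
position: [317.0, 404.8, 303.8]
tcp_rot: [3.142, 0.0, 1.655]
wrist_force: [0.5, -0.2, 0.1]
finger_gap: 85.2
gripper_force: 0.0
```

send_rows(commands=[-0.042, 0.015, 0, 0, 0, 0, -0.042, 0.015, 0, 0, 0, 0, -0.042, 0.015, 0, 0, 0, 0, -0.042, 0.015, 0, 0, 0, 0, -0.042, 0.015, 0, 0, 0, 0])

```text
t: 2.05
position: [408.6, 201.4, 304.0]
tcp_rot: [3.141, -0.0, 1.654]
wrist_force: [1.4, 0.4, 0.3]
finger_gap: 85.5
gripper_force: 0.0
```

send_rows(commands=[-0.042, 0.015, 0, 0, 0, 0, -0.042, 0.015, 0, 0, 0, 0, -0.042, 0.015, 0, 0, 0, 0, -0.042, 0.015, 0, 0, 0, 0, -0.042, 0.015, 0, 0, 0, 0])

```text
t: 2.55
position: [500.2, -2.1, 303.9]
tcp_rot: [3.141, -0.0, 1.654]
wrist_force: [1.2, 1.0, -0.3]
finger_gap: 85.4
gripper_force: 0.0
```

send_rows(commands=[0, 0, 0, 0, 0, 0, 0, 0, 0, 0, 0, 0, 0, 0, 0, 0, 0, 0])

```text
t: 2.85
position: [499.4, 0.5, 303.6]
tcp_rot: [-3.141, -0.0, 1.653]
wrist_force: [-0.2, -0.3, 0.3]
finger_gap: 85.6
gripper_force: 0.0
```

```bash
cat >> h.py <<'E'
def wray(w,s,px,z):
    M=np.array(w["mount"]); R=rpy(s["tcp_rot"]).as_matrix(); p=np.array(s["position"])
    c=R@M[:3,3]+p; d=R@M[:3,:3]@np.linalg.inv(w["mtx"])@np.array([px[0],px[1],1.])
    return c+d*(z-c[2])/d[2]
E
python3 - <<'E'
from h import *; from rig import bot; import pickle
s=bot.read_state(); w=bot.get_image("wrist"); pickle.dump((s,w),open("w0.pkl","wb"))
cv2.imwrite("pics/w0.png",w["img"][:,:,::-1])
E
```

```text
(no output)
```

View pics/w0.png

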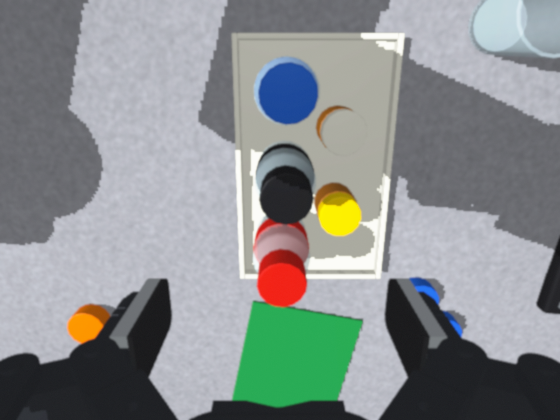

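Wrist view: blue cap near (288,91), black (286,195), red (282,278), yellow lid (340,214), white lid (344,131). The tray corners sit at about (233,34), (404,34), (241,277) and (381,277).

```bash
python3 - <<'E'
from h import *; import pickle
s,w=pickle.load(open("w0.pkl","rb")); im=w["img"]; H,S,V=cv2.split(cv2.cvtColor(im,cv2.COLOR_RGB2HSV))
print(im[91,288],im[195,286],im[278,282],im[214,340])
for n,m,b,z in [("blue",(H>105)&(H<120)&(S>180),(245,50,330,130),115),("black",(V<35),(250,160,320,225),115),("red",(S>200)&((H<4)|(H>176)),(250,240,315,310),115),("yel",(H>22)&(H<34)&(S>200),(310,185,370,240),54)]:
    c=blobs(m,b)[0]; (x,y),r=cv2.minEnclosingCircle(c); bx,by,bw,bh=cv2.boundingRect(c)
    # use the far rim: circle with width as diameter, anchored at the lower (cap top leans downward) edge if elongated
    print(n,(x,y,r),(bx,by,bw,bh),wray(w,s,(x,y),z).round(1), wray(w,s,(bx+bw/2,by+bh-bw/2),z).round(1), "dia",np.linalg.norm(wray(w,s,(bx,by+bh/2),z)-wray(w,s,(bx+bw,by+bh/2),z)).round(1))
print("white",wray(w,s,(344,131),54).round(1))
for p in [(233,34),(404,34),(381,277),(241,277)]: print(wray(w,s,p,18).round(1))
E
```

```text
[ 31  75 155] [38 38 42] [242  34  23] [253 241   0]
blue (288.0, 93.0, 29.546672821044922) (260, 64, 57, 59) [499.8  73.  115. ] [500.2  72.1 115. ] dia 37.4
black (288.5, 184.5, 22.770694732666016) (267, 167, 44, 26) [505.8  11.1 115. ] [505.2  20.9 115. ] dia 31.0
red (281.5437316894531, 277.88970947265625, 27.654029846191406) (258, 251, 48, 55) [507.3 -63.7 115. ] [507.9 -67.3 115. ] dia 37.1
yel (338.74176025390625, 213.5906524658203, 21.52999496459961) (318, 193, 43, 42) [556.4 -29.   54. ] [557.  -28.8  54. ] dia 38.7
white [550.9  44.3  54. ]
[450.9 114.2  18. ]
[597.5 126.2  18. ]
[ 617.8 -108.9   18. ]
[ 469.8 -121.2   18. ]
```

send_rows(commands=[-0.035, 0.001, 0, 0, 0, 0, -0.035, 0.001, 0, 0, 0, 0, 0, 0, 0.03, 0, 0, 0, 0, 0, 0.035, 0, 0, 0, 0, 0, 0.035, 0, 0, 0])

```text
t: 3.4
position: [507.4, -68.8, 203.3]
tcp_rot: [3.14, 0.001, 1.653]
wrist_force: [1.1, 0.9, -1.0]
finger_gap: 85.6
gripper_force: 0.0
```

send_rows(commands=[0, 0, 0.03, 0, 0, 0, 0, 0, 0.015, 0, 0, 0, 0, 0, 0.003, 0, 0, 0, 0, 0, 0, 0, 0, 0, 0, 0, 0, 0, 0, 0])

```text
t: 3.9
position: [508.2, -69.6, 157.3]
tcp_rot: [3.139, 0.001, 1.652]
wrist_force: [-0.1, -0.1, 1.1]
finger_gap: 85.7
gripper_force: 0.0
```

```bash
python3 - <<'E'
from h import *; from rig import bot
s=bot.read_state(); print(s["position"].round(1),s["tcp_rot"].round(4)); w=bot.get_image("wrist"); cv2.imwrite("pics/w1.png",w["img"][:,:,::-1])
E
```

```text
[508.2 -69.6 157.3] [3.1393e+00 1.1000e-03 1.6520e+00]
```

View pics/w1.png

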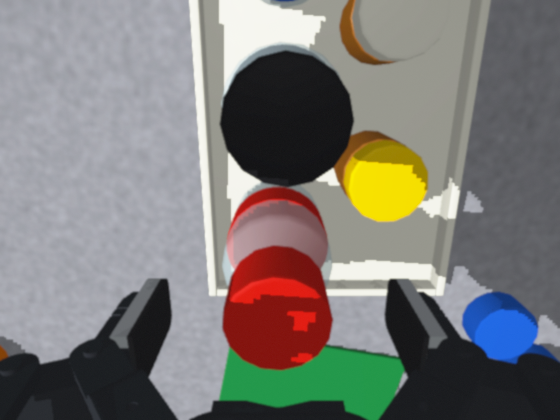

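The red cap spans columns 223 to 331 (centre 277), midway between the pads at 168 and 388, so it is well centred. I'm closing now.

send_rows(commands=[0, 0, 0, 0, 0, 0, 0, 0, 0, 0, 0, 0, 0, 0, 0, 0, 0, 0, 0, 0, 0, 0, 0, 0, 0, 0, 0, 0, 0, 0], jaw=1)

```text
t: 4.45
position: [507.9, -70.1, 156.5]
tcp_rot: [3.14, 0.001, 1.651]
wrist_force: [-0.2, 0.5, 2.3]
finger_gap: 38.2
gripper_force: 60.6
```

send_rows(commands=[0, 0, 0, 0, 0, 0, 0, 0, 0, 0, 0, 0, 0, 0, 0, 0, 0, 0, 0, 0, 0, 0, 0, 0, 0, 0, 0, 0, 0, 0])

```text
t: 4.95
position: [507.9, -70.1, 156.5]
tcp_rot: [3.14, 0.001, 1.651]
wrist_force: [0.9, 0.2, 5.1]
finger_gap: 38.9
gripper_force: 60.6
```

send_rows(commands=[0, 0, -0.01, 0, 0, 0, 0, 0, -0.03, 0, 0, 0, 0, 0, -0.04, 0, 0, 0, 0, 0, -0.04, 0, 0, 0, 0, 0, -0.024, 0, 0, 0])

```text
t: 5.45
position: [507.6, -69.9, 302.9]
tcp_rot: [3.139, 0.001, 1.651]
wrist_force: [0.3, -0.6, -1.2]
finger_gap: 38.9
gripper_force: 60.6
```

send_rows(commands=[-0.02, 0, 0, 0, 0, 0, -0.04, -0.001, 0, 0, 0, 0, -0.04, -0.001, 0, 0, 0, 0, -0.04, 0, 0, 0, 0, 0, -0.04, -0.001, 0, 0, 0, 0])

```text
t: 5.95
position: [518.2, -250.6, 299.2]
tcp_rot: [-3.14, -0.001, 1.651]
wrist_force: [0.3, 0.9, -1.1]
finger_gap: 38.4
gripper_force: 60.7
```

send_rows(commands=[-0.04, -0.001, 0, 0, 0, 0, -0.04, 0, 0, 0, 0, 0, -0.027, 0, 0, 0, 0, 0, 0, 0, 0, 0, 0, 0, 0, 0, 0, 0, 0, 0])

```text
t: 6.45
position: [525.8, -356.1, 298.9]
tcp_rot: [-3.14, -0.002, 1.65]
wrist_force: [0.6, 0.4, -2.3]
finger_gap: 38.5
gripper_force: 60.8
```

send_rows(commands=[0, 0, 0.02, 0, 0, 0, 0, 0, 0.035, 0, 0, 0, 0, 0, 0.035, 0, 0, 0, 0, 0, 0.025, 0, 0, 0, 0, 0, 0.01, 0, 0, 0])

```text
t: 6.95
position: [525.1, -353.4, 171.3]
tcp_rot: [-3.137, -0.005, 1.652]
wrist_force: [-0.0, 0.2, -2.3]
finger_gap: 38.6
gripper_force: 60.8
```

send_rows(commands=[0, 0, 0.005, 0, 0, 0, 0, 0, 0, 0, 0, 0, 0, 0, 0, 0, 0, 0])

```text
t: 7.25
position: [527.1, -356.7, 171.7]
tcp_rot: [3.14, 0.002, 1.651]
wrist_force: [-0.7, 0.1, -1.6]
finger_gap: 38.3
gripper_force: 60.8
```

```bash
python3 - <<'E'
from h import *; from rig import bot
s=bot.read_state(); print(s["position"].round(1),s["tcp_rot"].round(4)); w=bot.get_image("top"); w2=bot.get_image("wrist")
cv2.imwrite("pics/m1.png",np.vstack([np.hstack([cv2.resize(w["img"][120:260,220:500],(400,200)),cv2.resize(w2["img"],(400,300))[:200]]),np.hstack([cv2.resize(bot.get_image("side")["img"],(400,300)),cv2.resize(w2["img"],(400,300))])])[:,:,::-1])
E
```

```text
[ 527.1 -356.7  171.7] [3.1397e+00 2.2000e-03 1.6512e+00]
```

View pics/m1.png

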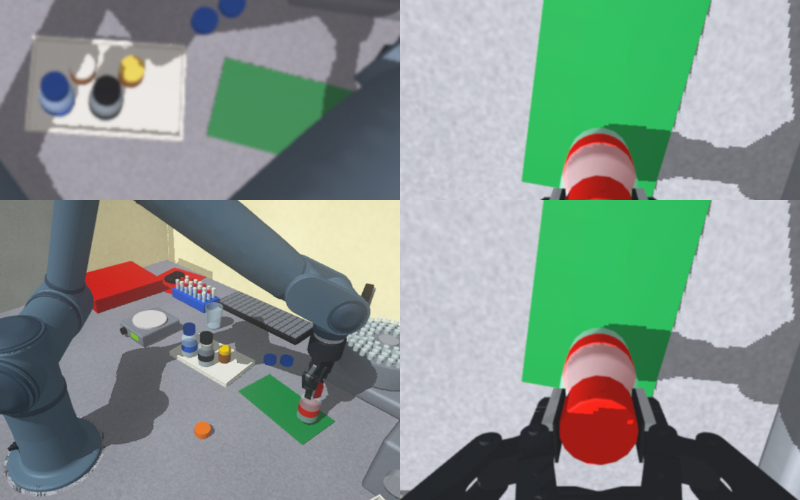

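The wrist and side panels show the red bottle upright and fully above the far end of the mat.

send_rows(commands=[0, 0, 0.008, 0, 0, 0, 0, 0, 0.004, 0, 0, 0, 0, 0, 0.002, 0, 0, 0, 0, 0, 0, 0, 0, 0, 0, 0, 0, 0, 0, 0])

```text
t: 7.9
position: [526.3, -356.2, 155.6]
tcp_rot: [-3.142, -0.0, 1.651]
wrist_force: [-0.7, 0.8, -1.8]
finger_gap: 38.3
gripper_force: 60.7
```

send_rows(commands=[0, 0, 0.001, 0, 0, 0, 0, 0, 0, 0, 0, 0, 0, 0, 0, 0, 0, 0])

```text
t: 8.2
position: [526.5, -356.4, 155.6]
tcp_rot: [3.142, 0.0, 1.651]
wrist_force: [-1.2, 0.9, 4.6]
finger_gap: 38.4
gripper_force: 61.5
```

send_rows(commands=[0, 0, 0.001, 0, 0, 0, 0, 0, 0, 0, 0, 0, 0, 0, 0, 0, 0, 0])

```text
t: 8.5
position: [526.6, -356.6, 155.5]
tcp_rot: [-3.142, 0.001, 1.651]
wrist_force: [-3.5, 2.8, 10.1]
finger_gap: 38.4
gripper_force: 62.1
```

send_rows(commands=[0, 0, -0.001, 0, 0, 0, 0, 0, 0, 0, 0, 0, 0, 0, 0, 0, 0, 0, 0, 0, 0, 0, 0, 0, 0, 0, 0, 0, 0, 0], jaw=0)

```text
t: 9.0
position: [526.3, -356.2, 154.6]
tcp_rot: [-3.141, -0.0, 1.651]
wrist_force: [0.5, -0.0, -0.7]
finger_gap: 85.1
gripper_force: 0.0
```

send_rows(commands=[0, 0, -0.01, 0, 0, 0, 0, 0, -0.03, 0, 0, 0, 0, 0, -0.03, 0, 0, 0, 0, 0, -0.03, 0, 0, 0, 0, 0, -0.02, 0, 0, 0])

```text
t: 9.5
position: [526.9, -356.8, 278.6]
tcp_rot: [3.139, 0.003, 1.651]
wrist_force: [1.1, 0.1, 0.2]
finger_gap: 85.4
gripper_force: 0.0
```

send_rows(commands=[0.04, 0, 0, 0, 0, 0, 0.04, 0.002, 0, 0, 0, 0, 0.04, 0.001, 0, 0, 0, 0, 0.04, 0.001, 0, 0, 0, 0, 0.04, 0.001, 0, 0, 0, 0])

```text
t: 10.0
position: [515.1, -155.0, 275.8]
tcp_rot: [3.14, 0.001, 1.65]
wrist_force: [1.0, -0.2, -0.2]
finger_gap: 84.9
gripper_force: 0.0
```

send_rows(commands=[0.04, 0.001, 0, 0, 0, 0, 0.04, 0.001, 0, 0, 0, 0, 0.04, 0, 0, 0, 0, 0, 0.038, 0, 0, 0, 0, 0, 0, 0, 0, 0, 0, 0])

```text
t: 10.5
position: [504.1, 4.6, 275.6]
tcp_rot: [3.141, -0.001, 1.656]
wrist_force: [0.2, -0.3, -0.4]
finger_gap: 85.4
gripper_force: 0.0
```

send_rows(commands=[0, 0, 0.03, 0, 0, 0, 0, 0, 0.035, 0, 0, 0, 0, 0, 0.03, 0, 0, 0, 0, 0, 0.02, 0, 0, 0, 0, 0, 0, 0, 0, 0])

```text
t: 11.0
position: [503.0, 1.0, 157.4]
tcp_rot: [-3.136, -0.002, 1.65]
wrist_force: [0.1, -0.6, 0.6]
finger_gap: 85.2
gripper_force: 0.0
```

send_rows(commands=[0, 0, 0.004, 0, 0, 0, 0, 0, 0, 0, 0, 0, 0, 0, 0, 0, 0, 0])

```text
t: 11.3
position: [505.6, 0.8, 157.3]
tcp_rot: [3.139, 0.001, 1.651]
wrist_force: [0.5, -1.0, 0.4]
finger_gap: 85.4
gripper_force: 0.0
```

```bash
python3 - <<'E'
from h import *; from rig import bot
s=bot.read_state(); print(s["position"].round(1),s["tcp_rot"].round(4)); w=bot.get_image("wrist"); cv2.imwrite("pics/w2.png",w["img"][:,:,::-1])
R=rpy(s["tcp_rot"])
M=np.linalg.inv(np.array(w["mount"]))
for x in(-20,0,20):
    p=M@np.array([x,0,s["position"][2]-115,1]); q=w["mtx"]@p[:3]; print(x,(q/q[2])[:2].round(1))
E
```

```text
[505.6   0.8 157.3] [3.1391e+00 8.0000e-04 1.6507e+00]
-20 [278.1 371.3]
0 [278.1 325.1]
20 [278.1 274.2]
```

View pics/w2.png

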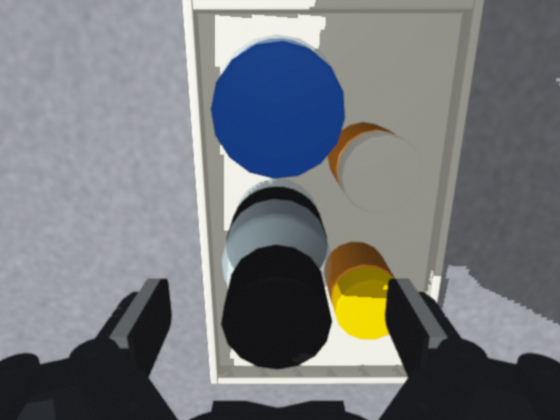

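The black cap spans columns 222 to 331, centred between the pads. Its bottom rim at row 367 against 371 expected puts it under 2 mm off.

send_rows(commands=[0, 0, 0, 0, 0, 0, 0, 0, 0, 0, 0, 0, 0, 0, 0, 0, 0, 0, 0, 0, 0, 0, 0, 0, 0, 0, 0, 0, 0, 0], jaw=1)

```text
t: 11.85
position: [505.1, 1.1, 156.3]
tcp_rot: [3.141, 0.0, 1.651]
wrist_force: [-0.4, 0.7, 1.6]
finger_gap: 38.5
gripper_force: 60.7
```

send_rows(commands=[0, 0, 0, 0, 0, 0, 0, 0, 0, 0, 0, 0])

```text
t: 12.05
position: [505.1, 1.1, 156.3]
tcp_rot: [3.141, 0.0, 1.651]
wrist_force: [0.4, 0.3, 3.5]
finger_gap: 38.5
gripper_force: 60.7
```

send_rows(commands=[0, 0, -0.01, 0, 0, 0, 0, 0, -0.03, 0, 0, 0, 0, 0, -0.04, 0, 0, 0, 0, 0, -0.04, 0, 0, 0, 0, 0, -0.024, 0, 0, 0])

```text
t: 12.55
position: [505.0, 1.1, 303.1]
tcp_rot: [3.139, 0.001, 1.651]
wrist_force: [1.0, -0.8, -1.6]
finger_gap: 38.4
gripper_force: 60.7
```

send_rows(commands=[-0.02, 0, 0, 0, 0, 0, -0.04, 0.001, 0, 0, 0, 0, -0.04, 0.001, 0, 0, 0, 0, -0.04, 0.001, 0, 0, 0, 0, -0.04, 0.001, 0, 0, 0, 0])

```text
t: 13.05
position: [522.5, -179.1, 299.5]
tcp_rot: [-3.14, -0.001, 1.651]
wrist_force: [0.1, 0.5, -1.5]
finger_gap: 38.5
gripper_force: 60.8
```

send_rows(commands=[-0.04, 0.001, 0, 0, 0, 0, -0.04, 0.001, 0, 0, 0, 0, -0.027, 0, 0, 0, 0, 0, 0, 0, 0, 0, 0, 0, 0, 0, 0, 0, 0, 0])

```text
t: 13.55
position: [533.1, -284.3, 299.1]
tcp_rot: [-3.14, -0.002, 1.65]
wrist_force: [0.1, -0.1, -1.6]
finger_gap: 38.5
gripper_force: 60.8
```

send_rows(commands=[0, 0, 0.02, 0, 0, 0, 0, 0, 0.035, 0, 0, 0, 0, 0, 0.035, 0, 0, 0, 0, 0, 0.03, 0, 0, 0, 0, 0, 0.015, 0, 0, 0])

```text
t: 14.05
position: [532.2, -281.8, 161.6]
tcp_rot: [-3.137, -0.004, 1.652]
wrist_force: [-0.1, 0.5, -1.6]
finger_gap: 38.6
gripper_force: 60.8
```

send_rows(commands=[0, 0, 0.004, 0, 0, 0, 0, 0, 0.003, 0, 0, 0, 0, 0, 0, 0, 0, 0, 0, 0, 0, 0, 0, 0, 0, 0, 0, 0, 0, 0])

```text
t: 14.55
position: [534.2, -284.9, 159.2]
tcp_rot: [3.14, 0.002, 1.651]
wrist_force: [0.3, -0.2, -1.6]
finger_gap: 38.6
gripper_force: 60.8
```

send_rows(commands=[0, 0, 0.002, 0, 0, 0, 0, 0, 0.001, 0, 0, 0, 0, 0, 0.001, 0, 0, 0, 0, 0, 0, 0, 0, 0, 0, 0, 0, 0, 0, 0])

```text
t: 15.05
position: [534.0, -284.8, 155.4]
tcp_rot: [3.142, 0.001, 1.651]
wrist_force: [-3.0, 1.8, 6.5]
finger_gap: 38.5
gripper_force: 61.9
```

send_rows(commands=[0, 0, 0.001, 0, 0, 0, 0, 0, 0, 0, 0, 0, 0, 0, 0, 0, 0, 0])

```text
t: 15.35
position: [534.1, -285.0, 155.3]
tcp_rot: [-3.142, 0.001, 1.651]
wrist_force: [-4.4, 2.8, 12.6]
finger_gap: 38.6
gripper_force: 62.4
```

send_rows(commands=[0, 0, -0.001, 0, 0, 0, 0, 0, 0, 0, 0, 0, 0, 0, 0, 0, 0, 0, 0, 0, 0, 0, 0, 0, 0, 0, 0, 0, 0, 0], jaw=0)

```text
t: 15.85
position: [533.6, -284.4, 153.7]
tcp_rot: [-3.141, -0.0, 1.651]
wrist_force: [0.4, 0.7, -0.2]
finger_gap: 85.3
gripper_force: 0.0
```

send_rows(commands=[0, 0, -0.01, 0, 0, 0, 0, 0, -0.03, 0, 0, 0, 0, 0, -0.03, 0, 0, 0, 0, 0, -0.03, 0, 0, 0, 0, 0, -0.02, 0, 0, 0])

```text
t: 16.35
position: [534.3, -284.9, 277.5]
tcp_rot: [3.139, 0.003, 1.651]
wrist_force: [-0.5, -0.3, 0.5]
finger_gap: 85.7
gripper_force: 0.0
```

send_rows(commands=[0.04, 0, 0, 0, 0, 0, 0.04, -0.001, 0, 0, 0, 0, 0.04, -0.001, 0, 0, 0, 0, 0.04, -0.001, 0, 0, 0, 0, 0.04, -0.001, 0, 0, 0, 0])

```text
t: 16.85
position: [513.4, -84.0, 274.8]
tcp_rot: [3.14, 0.0, 1.65]
wrist_force: [0.6, 0.2, 0.4]
finger_gap: 85.0
gripper_force: 0.0
```

send_rows(commands=[0.04, -0.001, 0, 0, 0, 0, 0.04, -0.001, 0, 0, 0, 0, 0.04, 0, 0, 0, 0, 0, 0.04, 0, 0, 0, 0, 0, 0, 0, 0, 0, 0, 0])

```text
t: 17.35
position: [498.2, 77.5, 274.7]
tcp_rot: [3.141, -0.001, 1.656]
wrist_force: [-0.3, 0.7, 0.1]
finger_gap: 85.2
gripper_force: 0.0
```

send_rows(commands=[0, 0, 0.03, 0, 0, 0, 0, 0, 0.035, 0, 0, 0, 0, 0, 0.03, 0, 0, 0, 0, 0, 0.02, 0, 0, 0, 0, 0, 0, 0, 0, 0])

```text
t: 17.85
position: [497.1, 73.5, 156.4]
tcp_rot: [-3.136, -0.001, 1.65]
wrist_force: [0.8, -0.3, -0.4]
finger_gap: 85.5
gripper_force: 0.0
```

send_rows(commands=[0, 0, 0.004, 0, 0, 0, 0, 0, 0, 0, 0, 0, 0, 0, 0, 0, 0, 0])

```text
t: 18.15
position: [499.8, 73.7, 156.3]
tcp_rot: [3.139, 0.0, 1.651]
wrist_force: [0.7, 0.3, -0.7]
finger_gap: 85.5
gripper_force: 0.0
```

```bash
python3 - <<'E'
from h import *; from rig import bot
s=bot.read_state(); print(s["position"].round(1),s["tcp_rot"].round(4)); w=bot.get_image("wrist"); im=w["img"]; cv2.imwrite("pics/w3.png",im[:,:,::-1])
H,S,V=cv2.split(cv2.cvtColor(im,cv2.COLOR_RGB2HSV)); c=blobs((H>105)&(H<120)&(S>180),(180,200,380,415))[0]; print(cv2.boundingRect(c))
E
```

```text
[499.8  73.7 156.3] [3.1390e+00 4.0000e-04 1.6506e+00]
(224, 247, 108, 123)
```

View pics/w3.png

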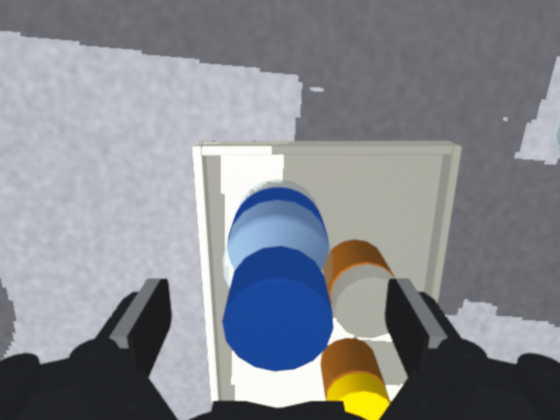

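The blue cap (columns 224 to 332, bottom row 370) is centred. I'm gripping it now and taking it to the near mat slot.

send_rows(commands=[0, 0, 0, 0, 0, 0, 0, 0, 0, 0, 0, 0, 0, 0, 0, 0, 0, 0, 0, 0, 0, 0, 0, 0, 0, 0, 0, 0, 0, 0], jaw=1)

```text
t: 18.7
position: [499.3, 73.9, 155.3]
tcp_rot: [3.141, 0.0, 1.651]
wrist_force: [0.2, 0.2, 2.4]
finger_gap: 38.7
gripper_force: 60.5
```

send_rows(commands=[0, 0, 0, 0, 0, 0, 0, 0, 0, 0, 0, 0])

```text
t: 18.9
position: [499.3, 73.9, 155.4]
tcp_rot: [3.141, 0.0, 1.651]
wrist_force: [0.8, -0.0, 4.2]
finger_gap: 38.6
gripper_force: 60.5
```

send_rows(commands=[0, 0, -0.01, 0, 0, 0, 0, 0, -0.03, 0, 0, 0, 0, 0, -0.04, 0, 0, 0, 0, 0, -0.04, 0, 0, 0, 0, 0, -0.024, 0, 0, 0])

```text
t: 19.4
position: [499.2, 73.9, 302.2]
tcp_rot: [3.138, 0.001, 1.651]
wrist_force: [-0.2, 1.3, -1.6]
finger_gap: 38.4
gripper_force: 60.7
```

send_rows(commands=[-0.02, 0.001, 0, 0, 0, 0, -0.04, 0.003, 0, 0, 0, 0, -0.04, 0.003, 0, 0, 0, 0, -0.04, 0.003, 0, 0, 0, 0, -0.04, 0.003, 0, 0, 0, 0])

```text
t: 19.9
position: [525.7, -105.8, 298.5]
tcp_rot: [-3.14, -0.001, 1.651]
wrist_force: [0.8, 0.5, -2.2]
finger_gap: 38.0
gripper_force: 60.8
```

send_rows(commands=[-0.04, 0.003, 0, 0, 0, 0, -0.04, 0.003, 0, 0, 0, 0, -0.029, 0, 0, 0, 0, 0, 0, 0, 0, 0, 0, 0, 0, 0, 0, 0, 0, 0])

```text
t: 20.4
position: [540.4, -212.6, 298.2]
tcp_rot: [-3.14, -0.002, 1.65]
wrist_force: [-0.1, 0.6, -2.9]
finger_gap: 38.9
gripper_force: 60.8
```

send_rows(commands=[0, 0, 0.02, 0, 0, 0, 0, 0, 0.035, 0, 0, 0, 0, 0, 0.035, 0, 0, 0, 0, 0, 0.03, 0, 0, 0, 0, 0, 0.015, 0, 0, 0])

```text
t: 20.9
position: [539.3, -210.2, 160.7]
tcp_rot: [-3.137, -0.004, 1.653]
wrist_force: [-0.0, 0.5, -2.4]
finger_gap: 38.6
gripper_force: 60.8
```

send_rows(commands=[0, 0, 0.004, 0, 0, 0, 0, 0, 0.003, 0, 0, 0, 0, 0, 0, 0, 0, 0, 0, 0, 0, 0, 0, 0, 0, 0, 0, 0, 0, 0])

```text
t: 21.4
position: [541.5, -213.0, 158.2]
tcp_rot: [3.14, 0.001, 1.651]
wrist_force: [-0.8, 0.1, -1.3]
finger_gap: 38.6
gripper_force: 60.8
```

send_rows(commands=[0, 0, 0.002, 0, 0, 0, 0, 0, 0.001, 0, 0, 0, 0, 0, 0.001, 0, 0, 0, 0, 0, 0.001, 0, 0, 0, 0, 0, 0, 0, 0, 0])

```text
t: 21.9
position: [541.5, -213.1, 154.3]
tcp_rot: [-3.142, 0.001, 1.651]
wrist_force: [-3.9, 2.9, 12.2]
finger_gap: 38.7
gripper_force: 62.4
```

send_rows(commands=[0, 0, 0, 0, 0, 0, 0, 0, 0, 0, 0, 0])

```text
t: 22.1
position: [541.5, -213.1, 154.3]
tcp_rot: [3.142, 0.001, 1.651]
wrist_force: [-5.1, 3.0, 11.5]
finger_gap: 38.4
gripper_force: 62.4
```

send_rows(commands=[0, 0, -0.001, 0, 0, 0, 0, 0, 0, 0, 0, 0, 0, 0, 0, 0, 0, 0, 0, 0, 0, 0, 0, 0, 0, 0, 0, 0, 0, 0], jaw=0)

```text
t: 22.6
position: [540.8, -212.6, 152.6]
tcp_rot: [-3.141, -0.0, 1.651]
wrist_force: [0.6, -0.6, 0.6]
finger_gap: 85.4
gripper_force: 0.0
```

send_rows(commands=[0, 0, -0.01, 0, 0, 0, 0, 0, -0.03, 0, 0, 0, 0, 0, -0.03, 0, 0, 0, 0, 0, -0.03, 0, 0, 0, 0, 0, -0.01, 0, 0, 0])

```text
t: 23.1
position: [542.3, -213.4, 267.4]
tcp_rot: [3.136, 0.004, 1.651]
wrist_force: [0.4, -0.1, 0.3]
finger_gap: 85.5
gripper_force: 0.0
```

send_rows(commands=[0.035, 0.005, 0, 0, 0, 0, 0.036, 0.006, 0, 0, 0, 0, 0.036, 0.006, 0, 0, 0, 0, 0.037, 0.006, 0, 0, 0, 0, 0.037, 0.006, 0, 0, 0, 0])

```text
t: 23.6
position: [554.9, -28.4, 262.2]
tcp_rot: [-3.141, -0.0, 1.651]
wrist_force: [-0.6, 0.4, 0.8]
finger_gap: 85.5
gripper_force: 0.0
```

send_rows(commands=[0, 0, 0.03, 0, 0, 0, 0, 0, 0.035, 0, 0, 0, 0, 0, 0.035, 0, 0, 0, 0, 0, 0.02, 0, 0, 0, 0, 0, 0, 0, 0, 0])

```text
t: 24.1
position: [552.7, -29.2, 138.8]
tcp_rot: [-3.134, -0.003, 1.651]
wrist_force: [-0.1, -0.3, -0.4]
finger_gap: 85.4
gripper_force: 0.0
```

send_rows(commands=[0, 0, 0, 0, 0, 0, 0, 0, 0, 0, 0, 0, 0, 0, 0, 0, 0, 0])

```text
t: 24.4
position: [556.3, -30.2, 144.6]
tcp_rot: [3.139, 0.001, 1.651]
wrist_force: [0.3, 0.4, -0.1]
finger_gap: 85.3
gripper_force: 0.0
```

```bash
python3 - <<'E'
from h import *; from rig import bot
s=bot.read_state(); print(s["position"].round(1),s["tcp_rot"].round(4)); w=bot.get_image("wrist"); im=w["img"]; cv2.imwrite("pics/w4.png",im[:,:,::-1])
H,S,V=cv2.split(cv2.cvtColor(im,cv2.COLOR_RGB2HSV)); c=blobs((H>22)&(H<34)&(S>180),(180,150,400,415))[0]; print(cv2.boundingRect(c)); (x,y),r=cv2.minEnclosingCircle(c); print(x,y,r,wray(w,s,(x,y),54))
M=np.linalg.inv(np.array(w["mount"]))
for x in(-19.5,0,19.5):
    p=M@np.array([x,0,s["position"][2]-54,1]); q=w["mtx"]@p[:3]; print(x,(q/q[2])[:2].round(1))
E
```

```text
[556.3 -30.2 144.6] [3.1387e+00 1.0000e-03 1.6508e+00]
(244, 216, 77, 80)
281.2947998046875 256.3529968261719 40.3631591796875 [557.89461579 -27.63970538  54.        ]
-19.5 [278.1 297.2]
0 [278.1 261.1]
19.5 [278.1 222.5]
```

View pics/w4.png

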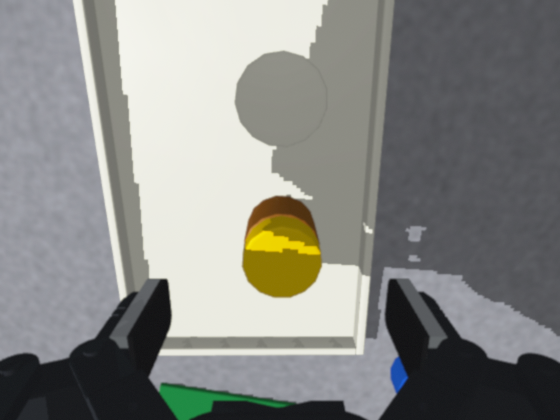

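The yellow lid spans columns 244 to 321 (centre 282.5) and its bottom row is 296. It is lined up with the pads to within about 1.5 mm, and the bottles are well clear.

send_rows(commands=[0, 0.001, 0.015, 0, 0, 0, 0, 0, 0.015, 0, 0, 0, 0, 0, 0.012, 0, 0, 0, 0, 0, 0.008, 0, 0, 0, 0, 0, 0.002, 0, 0, 0])

```text
t: 24.95
position: [555.4, -29.6, 89.0]
tcp_rot: [-3.139, -0.001, 1.651]
wrist_force: [0.5, -0.5, 0.5]
finger_gap: 85.3
gripper_force: 0.0
```

send_rows(commands=[0, 0, 0, 0, 0, 0, 0, 0, 0, 0, 0, 0, 0, 0, 0, 0, 0, 0])

```text
t: 25.25
position: [556.8, -29.9, 91.5]
tcp_rot: [3.14, 0.0, 1.651]
wrist_force: [0.3, -0.4, 0.8]
finger_gap: 85.4
gripper_force: 0.0
```

send_rows(commands=[0, 0, 0, 0, 0, 0, 0, 0, 0, 0, 0, 0, 0, 0, 0, 0, 0, 0, 0, 0, 0, 0, 0, 0, 0, 0, 0, 0, 0, 0], jaw=1)

```text
t: 25.75
position: [556.8, -29.9, 91.4]
tcp_rot: [3.14, 0.0, 1.651]
wrist_force: [-0.1, 0.1, 3.3]
finger_gap: 38.1
gripper_force: 60.7
```

send_rows(commands=[0, 0, 0, 0, 0, 0, 0, 0, 0, 0, 0, 0])

```text
t: 25.95
position: [556.8, -30.0, 91.4]
tcp_rot: [3.141, 0.0, 1.651]
wrist_force: [-0.2, -0.4, 4.5]
finger_gap: 38.6
gripper_force: 60.7
```

send_rows(commands=[0, 0, -0.01, 0, 0, 0, 0, 0, -0.03, 0, 0, 0, 0, 0, -0.04, 0, 0, 0, 0, 0, -0.03, 0, 0, 0, 0, 0, -0.02, 0, 0, 0])

```text
t: 26.45
position: [556.7, -29.9, 223.6]
tcp_rot: [3.139, 0.001, 1.651]
wrist_force: [0.8, -0.0, -1.0]
finger_gap: 38.3
gripper_force: 60.5
```

send_rows(commands=[0.02, -0.004, 0, 0, 0, 0, 0.04, -0.007, 0, 0, 0, 0, 0.04, -0.007, 0, 0, 0, 0, 0.04, -0.007, 0, 0, 0, 0, 0.04, -0.007, 0, 0, 0, 0])

```text
t: 26.95
position: [508.9, 148.4, 220.7]
tcp_rot: [-3.141, -0.0, 1.65]
wrist_force: [0.6, 0.2, -1.5]
finger_gap: 38.4
gripper_force: 60.5
```

send_rows(commands=[0.04, -0.007, 0, 0, 0, 0, 0.03, -0.006, 0, 0, 0, 0, 0, 0, 0, 0, 0, 0, 0, 0, 0, 0, 0, 0, 0, 0, 0, 0, 0, 0])

```text
t: 27.45
position: [491.6, 215.0, 220.8]
tcp_rot: [-3.141, 0.0, 1.65]
wrist_force: [-0.6, -0.6, -0.7]
finger_gap: 38.1
gripper_force: 60.5
```

```bash
python3 - <<'E'
from h import *; from rig import bot; import pickle
s=bot.read_state(); print(s["position"].round(1),s["tcp_rot"].round(4)); w=bot.get_image("wrist"); im=w["img"]; cv2.imwrite("pics/w5.png",im[:,:,::-1]); pickle.dump((s,w),open("w5.pkl","wb"))
E
```

```text
[491.6 215.  220.8] [-3.1411e+00  4.0000e-04  1.6500e+00]
```

View pics/w5.png

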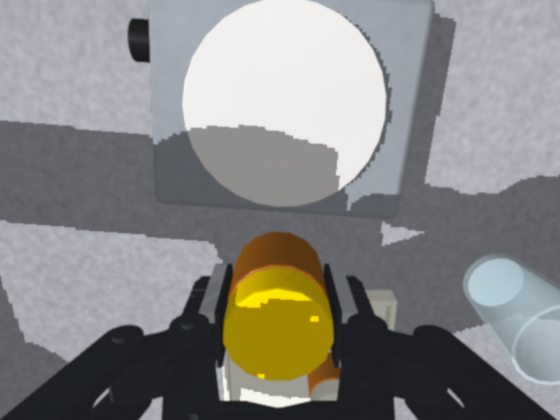

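The plate spans columns 182 to 386 and rows about -1 to 207. The jar is held upright.

```bash
python3 - <<'E'
from h import *; import pickle
s,w=pickle.load(open("w5.pkl","rb"))
P=[wray(w,s,p,55) for p in [(182,103),(386,103),(284,-1),(284,207)]]
print(np.round(P,1), (P[0]+P[1])/2,(P[2]+P[3])/2)
c=(P[2]+P[3])/2; d=rpy(s["tcp_rot"]).inv().apply(c-s["position"]);print("tool shift",d)
E
```

```text
[[428.5 277.3  55. ]
 [550.9 287.   55. ]
 [485.  337.8  55. ]
 [495.3 216.2  55. ]] [489.69683674 282.19512161  55.        ] [490.15676606 276.98697497  55.        ]
tool shift [ 61.97032092   3.55694914 165.73445009]
```

send_rows(commands=[0.03, 0.002, 0, 0, 0, 0, 0.031, 0.001, 0, 0, 0, 0, 0, 0, 0, 0, 0, 0, 0, 0, 0.02, 0, 0, 0, 0, 0, 0.03, 0, 0, 0])

```text
t: 28.0
position: [491.5, 276.2, 172.4]
tcp_rot: [3.137, -0.001, 1.65]
wrist_force: [0.6, 0.7, -1.3]
finger_gap: 38.1
gripper_force: 60.5
```

send_rows(commands=[0, 0, 0.012, 0, 0, 0, 0, 0, 0.006, 0, 0, 0, 0, 0, 0.004, 0, 0, 0, 0, 0, 0, 0, 0, 0, 0, 0, 0, 0, 0, 0])

```text
t: 28.5
position: [490.3, 276.9, 150.0]
tcp_rot: [3.14, -0.0, 1.651]
wrist_force: [0.5, 0.5, -0.7]
finger_gap: 38.0
gripper_force: 60.5
```

send_rows(commands=[0, 0, 0, 0, 0, 0, 0, 0, 0.003, 0, 0, 0, 0, 0, 0.001, 0, 0, 0, 0, 0, 0, 0, 0, 0, 0, 0, 0, 0, 0, 0])

```text
t: 29.0
position: [489.6, 276.8, 144.8]
tcp_rot: [-3.141, 0.0, 1.651]
wrist_force: [0.2, -1.1, -1.2]
finger_gap: 38.2
gripper_force: 60.5
```

send_rows(commands=[0, 0, 0.001, 0, 0, 0, 0, 0, 0.001, 0, 0, 0, 0, 0, 0, 0, 0, 0, 0, 0, 0, 0, 0, 0])

```text
t: 29.4
position: [489.6, 276.8, 142.8]
tcp_rot: [-3.141, 0.0, 1.651]
wrist_force: [0.8, -0.5, -1.1]
finger_gap: 38.1
gripper_force: 60.5
```

send_rows(commands=[0, 0, 0.001, 0, 0, 0, 0, 0, 0, 0, 0, 0, 0, 0, 0, 0, 0, 0])

```text
t: 29.7
position: [489.6, 276.8, 141.8]
tcp_rot: [-3.141, 0.0, 1.651]
wrist_force: [0.3, -0.2, -1.0]
finger_gap: 38.2
gripper_force: 60.5
```

send_rows(commands=[0, 0, 0.001, 0, 0, 0, 0, 0, 0, 0, 0, 0, 0, 0, 0, 0, 0, 0])

```text
t: 30.0
position: [489.8, 276.9, 141.5]
tcp_rot: [3.141, 0.0, 1.651]
wrist_force: [-2.2, -0.3, 5.2]
finger_gap: 38.3
gripper_force: 61.0
```

send_rows(commands=[0, 0, 0, 0, 0, 0, 0, 0, 0, 0, 0, 0, 0, 0, 0, 0, 0, 0, 0, 0, 0, 0, 0, 0, 0, 0, 0, 0, 0, 0], jaw=0)

```text
t: 30.5
position: [489.7, 276.8, 140.8]
tcp_rot: [-3.142, 0.0, 1.651]
wrist_force: [0.4, 0.5, -0.6]
finger_gap: 85.7
gripper_force: 0.0
```

send_rows(commands=[0, 0, -0.01, 0, 0, 0, 0, 0, -0.03, 0, 0, 0, 0, 0, -0.04, 0, 0, 0, 0, 0, -0.04, 0, 0, 0, 0, 0, -0.02, 0, 0, 0])

```text
t: 31.0
position: [490.9, 277.3, 286.1]
tcp_rot: [3.135, -0.002, 1.651]
wrist_force: [0.6, -0.7, 0.2]
finger_gap: 85.4
gripper_force: 0.0
```

send_rows(commands=[-0.02, 0, 0, 0, 0, 0, -0.04, 0.001, 0, 0, 0, 0, -0.045, 0.001, 0, 0, 0, 0, -0.045, 0.001, 0, 0, 0, 0, -0.045, 0.001, 0, 0, 0, 0])

```text
t: 31.5
position: [509.2, 81.2, 281.9]
tcp_rot: [3.14, 0.0, 1.651]
wrist_force: [0.8, 0.2, 0.6]
finger_gap: 85.3
gripper_force: 0.0
```

send_rows(commands=[-0.045, 0.001, 0, 0, 0, 0, -0.045, 0.001, 0, 0, 0, 0, -0.045, 0.001, 0, 0, 0, 0, -0.045, 0.002, 0, 0, 0, 0, -0.045, 0.001, 0, 0, 0, 0])

```text
t: 32.0
position: [533.2, -143.0, 281.9]
tcp_rot: [3.14, 0.001, 1.651]
wrist_force: [1.3, 0.3, -0.0]
finger_gap: 85.3
gripper_force: 0.0
```

send_rows(commands=[-0.045, 0.001, 0, 0, 0, 0, -0.027, 0.001, 0, 0, 0, 0, 0, 0, 0, 0, 0, 0, 0, 0, 0, 0, 0, 0, 0, 0, 0, 0, 0, 0])

```text
t: 32.5
position: [540.9, -211.6, 281.1]
tcp_rot: [-3.142, -0.0, 1.652]
wrist_force: [-0.0, 0.0, 0.2]
finger_gap: 85.0
gripper_force: 0.0
```

```bash
python3 - <<'E'
from h import *; from rig import bot; import pickle
s=bot.read_state(); print(s["position"].round(1),s["tcp_rot"].round(4)); w=bot.get_image("wrist"); t=bot.get_image("top"); sd=bot.get_image("side")["img"]
a=cv2.resize(w["img"],(400,300)); b=cv2.resize(t["img"],(400,300)); c=cv2.resize(sd,(400,300)); e=cv2.resize(t["img"][135:225,125:245],(400,300))
cv2.imwrite("pics/m2.png",np.vstack([np.hstack([a,b]),np.hstack([c,e])])[:,:,::-1])
E
```

```text
[ 540.9 -211.6  281.1] [-3.1416e+00 -3.0000e-04  1.6519e+00]
```

View pics/m2.png

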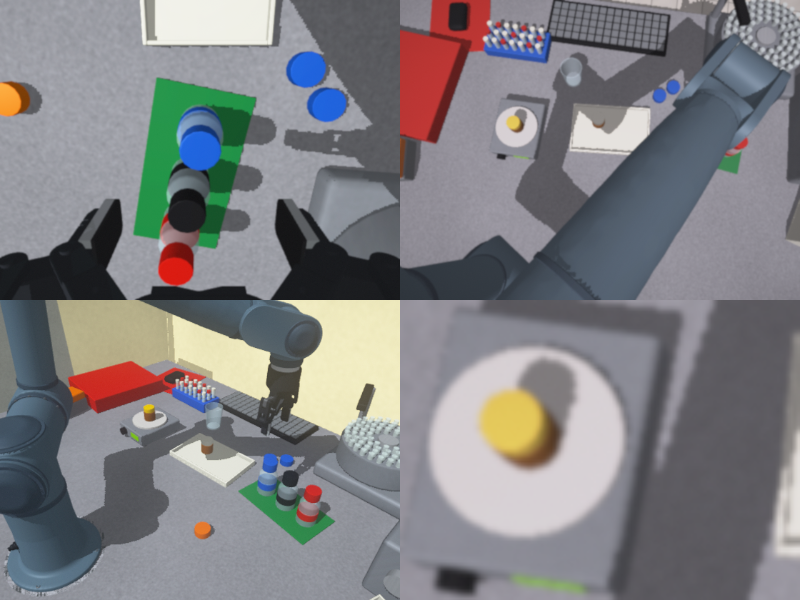

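The three bottles stand on the mat, the jar stands mid-plate, and the white-lidded jar is still in the tray. Next I return the blue bottle.

send_rows(commands=[-0.001, 0, 0.03, 0, 0, 0, 0, 0, 0.035, 0, 0, 0, 0, 0, 0.03, 0, 0, 0, 0, 0, 0.022, 0, 0, 0, 0, 0, 0.008, 0, 0, 0])

```text
t: 33.15
position: [539.8, -212.0, 153.2]
tcp_rot: [-3.138, -0.003, 1.652]
wrist_force: [-0.2, 0.2, 0.8]
finger_gap: 85.7
gripper_force: 0.0
```

send_rows(commands=[0, 0, 0.001, 0, 0, 0, 0, 0, 0, 0, 0, 0, 0, 0, 0, 0, 0, 0, 0, 0, 0, 0, 0, 0, 0, 0, 0, 0, 0, 0])

```text
t: 33.65
position: [541.4, -213.9, 155.8]
tcp_rot: [3.14, 0.001, 1.651]
wrist_force: [-0.8, -0.2, 0.2]
finger_gap: 85.4
gripper_force: 0.0
```

```bash
cat > chk.py <<'E'
from h import *; from rig import bot; import sys
s=bot.read_state(); print(s["position"].round(1),s["tcp_rot"].round(4)); w=bot.get_image("wrist"); im=w["img"]
H,S,V=cv2.split(cv2.cvtColor(im,cv2.COLOR_RGB2HSV))
m={"blue":(H>105)&(H<120)&(S>180),"black":V<50,"red":(S>180)&((H<5)|(H>175))}[sys.argv[1]]
# cap: expected columns 224-332, bottom row about 369
print(cv2.boundingRect(blobs(m,(185,240,370,390))[0]))
E
python3 chk.py blue
```

```text
[ 541.4 -213.9  155.8] [3.1403e+00 1.0000e-03 1.6508e+00]
(225, 245, 111, 124)
```

send_rows(commands=[0, 0, 0, 0, 0, 0, 0, 0, 0, 0, 0, 0, 0, 0, 0, 0, 0, 0, 0, 0, 0, 0, 0, 0, 0, 0, 0, 0, 0, 0], jaw=1)

```text
t: 34.2
position: [541.3, -213.8, 155.2]
tcp_rot: [3.141, 0.0, 1.651]
wrist_force: [0.7, -0.5, 1.2]
finger_gap: 38.6
gripper_force: 60.5
```

send_rows(commands=[0, 0, 0, 0, 0, 0, 0, 0, 0, 0, 0, 0])

```text
t: 34.4
position: [541.3, -213.8, 155.2]
tcp_rot: [3.141, 0.0, 1.651]
wrist_force: [2.0, -0.6, 2.1]
finger_gap: 38.5
gripper_force: 60.5
```

send_rows(commands=[0, 0, -0.01, 0, 0, 0, 0, 0, -0.03, 0, 0, 0, 0, 0, -0.04, 0, 0, 0, 0, 0, -0.04, 0, 0, 0, 0, 0, -0.024, 0, 0, 0])

```text
t: 34.9
position: [541.3, -213.9, 302.7]
tcp_rot: [3.139, 0.002, 1.651]
wrist_force: [1.2, -0.6, -2.0]
finger_gap: 38.7
gripper_force: 60.6
```

send_rows(commands=[0.02, -0.001, 0, 0, 0, 0, 0.04, -0.003, 0, 0, 0, 0, 0.04, -0.003, 0, 0, 0, 0, 0.04, -0.003, 0, 0, 0, 0, 0.04, -0.003, 0, 0, 0, 0])

```text
t: 35.4
position: [511.8, -32.7, 296.9]
tcp_rot: [-3.138, -0.002, 1.651]
wrist_force: [-0.1, 0.5, -2.0]
finger_gap: 38.4
gripper_force: 60.6
```

send_rows(commands=[0.04, -0.003, 0, 0, 0, 0, 0.04, -0.003, 0, 0, 0, 0, 0.029, 0, 0, 0, 0, 0, 0, 0, 0, 0, 0, 0, 0, 0, 0, 0, 0, 0])

```text
t: 35.9
position: [497.8, 73.8, 297.4]
tcp_rot: [-3.139, -0.0, 1.653]
wrist_force: [-0.2, 0.3, -1.8]
finger_gap: 38.9
gripper_force: 60.6
```

send_rows(commands=[0, 0, 0.02, 0, 0, 0, 0, 0, 0.035, 0, 0, 0, 0, 0, 0.035, 0, 0, 0, 0, 0, 0.03, 0, 0, 0, 0, 0, 0.012, 0, 0, 0])

```text
t: 36.4
position: [496.6, 72.1, 163.1]
tcp_rot: [-3.134, -0.001, 1.649]
wrist_force: [0.1, -0.6, -2.6]
finger_gap: 38.2
gripper_force: 60.7
```

send_rows(commands=[0, 0, 0.004, 0, 0, 0, 0, 0, 0.002, 0, 0, 0, 0, 0, 0, 0, 0, 0, 0, 0, 0, 0, 0, 0, 0, 0, 0, 0, 0, 0])

```text
t: 36.9
position: [499.6, 72.9, 162.0]
tcp_rot: [3.14, 0.0, 1.651]
wrist_force: [-0.5, -0.6, -2.1]
finger_gap: 38.5
gripper_force: 60.7
```

send_rows(commands=[0, 0, 0.002, 0, 0, 0, 0, 0, 0.002, 0, 0, 0, 0, 0, 0.001, 0, 0, 0, 0, 0, 0, 0, 0, 0, 0, 0, 0, 0, 0, 0])

```text
t: 37.4
position: [499.0, 72.9, 156.1]
tcp_rot: [-3.141, 0.0, 1.651]
wrist_force: [-1.5, -0.8, 2.4]
finger_gap: 38.3
gripper_force: 61.1
```

send_rows(commands=[0, 0, 0.001, 0, 0, 0, 0, 0, 0, 0, 0, 0, 0, 0, 0, 0, 0, 0])

```text
t: 37.7
position: [499.3, 72.9, 156.0]
tcp_rot: [-3.141, 0.0, 1.651]
wrist_force: [-3.4, -0.7, 7.9]
finger_gap: 38.9
gripper_force: 61.8
```

send_rows(commands=[0, 0, 0.001, 0, 0, 0, 0, 0, 0, 0, 0, 0, 0, 0, 0, 0, 0, 0])

```text
t: 38.0
position: [499.6, 72.9, 156.0]
tcp_rot: [-3.141, 0.0, 1.651]
wrist_force: [-5.3, 0.3, 14.4]
finger_gap: 38.5
gripper_force: 62.4
```

send_rows(commands=[0, 0, -0.002, 0, 0, 0, 0, 0, 0, 0, 0, 0, 0, 0, 0, 0, 0, 0, 0, 0, 0, 0, 0, 0, 0, 0, 0, 0, 0, 0], jaw=0)

```text
t: 38.5
position: [498.9, 72.9, 155.6]
tcp_rot: [-3.141, -0.0, 1.651]
wrist_force: [-0.8, -0.5, 0.2]
finger_gap: 85.4
gripper_force: 0.0
```

send_rows(commands=[0, 0, -0.01, 0, 0, 0, 0, 0, -0.03, 0, 0, 0, 0, 0, -0.03, 0, 0, 0, 0, 0, -0.03, 0, 0, 0, 0, 0, -0.02, 0, 0, 0])

```text
t: 39.0
position: [499.6, 72.9, 279.2]
tcp_rot: [3.138, 0.001, 1.651]
wrist_force: [0.1, 0.3, -0.5]
finger_gap: 85.2
gripper_force: 0.0
```

send_rows(commands=[-0.04, 0, 0, 0, 0, 0, -0.04, 0.001, 0, 0, 0, 0, -0.04, 0.001, 0, 0, 0, 0, -0.04, 0.001, 0, 0, 0, 0, -0.04, 0.001, 0, 0, 0, 0])

```text
t: 39.5
position: [519.0, -127.7, 276.8]
tcp_rot: [3.14, 0.001, 1.651]
wrist_force: [0.4, 0.7, 0.1]
finger_gap: 85.4
gripper_force: 0.0
```

send_rows(commands=[-0.04, 0.001, 0, 0, 0, 0, -0.04, 0.001, 0, 0, 0, 0, -0.04, 0, 0, 0, 0, 0, -0.04, 0, 0, 0, 0, 0, 0, 0, 0, 0, 0, 0])

```text
t: 40.0
position: [533.6, -289.7, 276.8]
tcp_rot: [3.141, 0.002, 1.646]
wrist_force: [0.7, 0.6, -0.7]
finger_gap: 85.3
gripper_force: 0.0
```

send_rows(commands=[0, 0, 0.03, 0, 0, 0, 0, 0, 0.035, 0, 0, 0, 0, 0, 0.03, 0, 0, 0, 0, 0, 0.02, 0, 0, 0, 0, 0, 0, 0, 0, 0])

```text
t: 40.5
position: [532.1, -283.4, 157.8]
tcp_rot: [-3.137, -0.005, 1.651]
wrist_force: [-0.2, 1.3, 0.4]
finger_gap: 85.7
gripper_force: 0.0
```

send_rows(commands=[0, 0, 0.003, 0, 0, 0, 0, 0, 0, 0, 0, 0, 0, 0, 0, 0, 0, 0, 0, 0, 0, 0, 0, 0])

```text
t: 40.9
position: [534.2, -285.8, 159.2]
tcp_rot: [3.14, 0.001, 1.651]
wrist_force: [0.4, -0.4, -0.5]
finger_gap: 85.4
gripper_force: 0.0
```

```bash
python3 chk.py black
```

```text
[ 534.2 -285.8  159.2] [3.1400e+00 1.4000e-03 1.6509e+00]
(226, 243, 107, 119)
```

send_rows(commands=[0, 0, 0.003, 0, 0, 0, 0, 0, 0, 0, 0, 0, 0, 0, 0, 0, 0, 0])

```text
t: 41.25
position: [533.6, -285.4, 154.7]
tcp_rot: [-3.141, -0.0, 1.651]
wrist_force: [-0.1, -0.6, 0.2]
finger_gap: 85.5
gripper_force: 0.0
```

send_rows(commands=[0, 0, 0, 0, 0, 0, 0, 0, 0, 0, 0, 0, 0, 0, 0, 0, 0, 0, 0, 0, 0, 0, 0, 0, 0, 0, 0, 0, 0, 0], jaw=1)

```text
t: 41.75
position: [534.0, -285.6, 155.2]
tcp_rot: [3.141, 0.001, 1.651]
wrist_force: [0.6, 0.0, 0.4]
finger_gap: 38.5
gripper_force: 60.7
```

send_rows(commands=[0, 0, 0, 0, 0, 0, 0, 0, 0, 0, 0, 0])

```text
t: 41.95
position: [534.0, -285.6, 155.2]
tcp_rot: [3.141, 0.001, 1.651]
wrist_force: [1.0, 0.0, 1.9]
finger_gap: 38.6
gripper_force: 60.7
```

send_rows(commands=[0, 0, -0.01, 0, 0, 0, 0, 0, -0.03, 0, 0, 0, 0, 0, -0.04, 0, 0, 0, 0, 0, -0.04, 0, 0, 0, 0, 0, -0.024, 0, 0, 0])

```text
t: 42.45
position: [534.1, -285.7, 302.7]
tcp_rot: [3.139, 0.003, 1.651]
wrist_force: [0.1, -0.0, -1.2]
finger_gap: 38.1
gripper_force: 60.6
```

send_rows(commands=[0.02, 0, 0, 0, 0, 0, 0.04, -0.001, 0, 0, 0, 0, 0.04, -0.001, 0, 0, 0, 0, 0.04, -0.001, 0, 0, 0, 0, 0.04, -0.001, 0, 0, 0, 0])

```text
t: 42.95
position: [513.7, -103.6, 296.8]
tcp_rot: [-3.138, -0.002, 1.651]
wrist_force: [0.3, 0.2, -1.8]
finger_gap: 38.8
gripper_force: 60.6
```

send_rows(commands=[0.04, -0.001, 0, 0, 0, 0, 0.04, -0.001, 0, 0, 0, 0, 0.028, 0, 0, 0, 0, 0, 0, 0, 0, 0, 0, 0, 0, 0, 0, 0, 0, 0])

```text
t: 43.45
position: [503.6, 2.1, 297.4]
tcp_rot: [-3.139, -0.0, 1.653]
wrist_force: [0.7, -0.5, -1.8]
finger_gap: 38.5
gripper_force: 60.7
```

send_rows(commands=[0, 0, 0.02, 0, 0, 0, 0, 0, 0.035, 0, 0, 0, 0, 0, 0.035, 0, 0, 0, 0, 0, 0.03, 0, 0, 0, 0, 0, 0.012, 0, 0, 0])

```text
t: 43.95
position: [502.4, 0.7, 163.0]
tcp_rot: [-3.135, -0.002, 1.649]
wrist_force: [-0.0, 0.5, -2.4]
finger_gap: 38.8
gripper_force: 60.7
```

send_rows(commands=[0, 0, 0.004, 0, 0, 0, 0, 0, 0.001, 0, 0, 0, 0, 0, 0, 0, 0, 0, 0, 0, 0, 0, 0, 0, 0, 0, 0, 0, 0, 0])

```text
t: 44.45
position: [505.3, 1.0, 163.0]
tcp_rot: [3.14, 0.001, 1.651]
wrist_force: [-0.4, 0.1, -2.6]
finger_gap: 38.5
gripper_force: 60.7
```

send_rows(commands=[0, 0, 0.003, 0, 0, 0, 0, 0, 0.002, 0, 0, 0, 0, 0, 0.001, 0, 0, 0, 0, 0, 0, 0, 0, 0, 0, 0, 0, 0, 0, 0])

```text
t: 44.95
position: [504.8, 1.1, 156.1]
tcp_rot: [-3.141, -0.0, 1.651]
wrist_force: [-0.8, -0.2, 3.2]
finger_gap: 38.6
gripper_force: 61.4
```

send_rows(commands=[0, 0, 0.001, 0, 0, 0, 0, 0, 0, 0, 0, 0, 0, 0, 0, 0, 0, 0])

```text
t: 45.25
position: [505.0, 1.1, 156.1]
tcp_rot: [-3.141, 0.0, 1.651]
wrist_force: [-3.3, 1.3, 9.6]
finger_gap: 38.8
gripper_force: 62.2
```

send_rows(commands=[0, 0, -0.001, 0, 0, 0, 0, 0, 0, 0, 0, 0, 0, 0, 0, 0, 0, 0, 0, 0, 0, 0, 0, 0, 0, 0, 0, 0, 0, 0], jaw=0)

```text
t: 45.75
position: [504.7, 1.1, 155.7]
tcp_rot: [-3.141, -0.0, 1.651]
wrist_force: [-0.5, -0.6, 1.3]
finger_gap: 85.4
gripper_force: 0.0
```

send_rows(commands=[0, 0, -0.01, 0, 0, 0, 0, 0, -0.03, 0, 0, 0, 0, 0, -0.03, 0, 0, 0, 0, 0, -0.03, 0, 0, 0, 0, 0, -0.02, 0, 0, 0])

```text
t: 46.25
position: [505.4, 1.0, 279.2]
tcp_rot: [3.138, 0.001, 1.651]
wrist_force: [-0.3, 0.6, -0.7]
finger_gap: 85.5
gripper_force: 0.0
```

send_rows(commands=[-0.04, 0, 0, 0, 0, 0, -0.04, -0.001, 0, 0, 0, 0, -0.04, -0.001, 0, 0, 0, 0, -0.04, -0.001, 0, 0, 0, 0, -0.04, -0.001, 0, 0, 0, 0])

```text
t: 46.75
position: [516.7, -200.2, 276.9]
tcp_rot: [3.141, 0.001, 1.651]
wrist_force: [0.1, -0.1, -0.1]
finger_gap: 85.4
gripper_force: 0.0
```

send_rows(commands=[-0.04, -0.001, 0, 0, 0, 0, -0.04, -0.001, 0, 0, 0, 0, -0.04, -0.001, 0, 0, 0, 0, -0.038, 0, 0, 0, 0, 0, 0, 0, 0, 0, 0, 0])

```text
t: 47.25
position: [526.0, -360.5, 276.7]
tcp_rot: [3.141, 0.002, 1.647]
wrist_force: [0.1, 0.5, 0.1]
finger_gap: 85.6
gripper_force: 0.0
```

send_rows(commands=[0, 0, 0.03, 0, 0, 0, 0, 0, 0.035, 0, 0, 0, 0, 0, 0.03, 0, 0, 0, 0, 0, 0.02, 0, 0, 0, 0, 0, 0, 0, 0, 0])

```text
t: 47.75
position: [524.9, -354.2, 157.7]
tcp_rot: [-3.137, -0.005, 1.651]
wrist_force: [0.0, 0.5, -0.3]
finger_gap: 85.4
gripper_force: 0.0
```

send_rows(commands=[0, 0, 0.005, 0, 0, 0, 0, 0, 0, 0, 0, 0, 0, 0, 0, 0, 0, 0, 0, 0, 0, 0, 0, 0])

```text
t: 48.15
position: [526.8, -356.7, 157.3]
tcp_rot: [3.14, 0.002, 1.651]
wrist_force: [0.5, -0.6, -0.5]
finger_gap: 85.4
gripper_force: 0.0
```

```bash
python3 chk.py red
```

```text
[ 526.8 -356.7  157.3] [3.1402e+00 1.6000e-03 1.6509e+00]
(225, 245, 107, 122)
```

send_rows(commands=[0, 0, 0.001, 0, 0, 0, 0, 0, 0, 0, 0, 0, 0, 0, 0, 0, 0, 0])

```text
t: 48.5
position: [526.3, -356.3, 154.9]
tcp_rot: [-3.142, -0.0, 1.651]
wrist_force: [-0.9, 0.5, 0.8]
finger_gap: 85.4
gripper_force: 0.0
```

send_rows(commands=[0, 0, 0, 0, 0, 0, 0, 0, 0, 0, 0, 0, 0, 0, 0, 0, 0, 0, 0, 0, 0, 0, 0, 0, 0, 0, 0, 0, 0, 0], jaw=1)

```text
t: 49.0
position: [526.6, -356.4, 155.2]
tcp_rot: [3.141, 0.0, 1.651]
wrist_force: [-0.4, 0.5, 1.3]
finger_gap: 38.6
gripper_force: 60.6
```

send_rows(commands=[0, 0, 0, 0, 0, 0, 0, 0, 0, 0, 0, 0])

```text
t: 49.2
position: [526.6, -356.4, 155.2]
tcp_rot: [3.141, 0.0, 1.651]
wrist_force: [0.2, 0.2, 1.2]
finger_gap: 38.7
gripper_force: 60.6
```

send_rows(commands=[0, 0, -0.01, 0, 0, 0, 0, 0, -0.03, 0, 0, 0, 0, 0, -0.04, 0, 0, 0, 0, 0, -0.04, 0, 0, 0, 0, 0, -0.024, 0, 0, 0])

```text
t: 49.7
position: [526.7, -356.7, 303.0]
tcp_rot: [3.139, 0.003, 1.651]
wrist_force: [0.3, 0.0, -0.0]
finger_gap: 38.5
gripper_force: 60.5
```

send_rows(commands=[0.02, 0, 0, 0, 0, 0, 0.04, 0.001, 0, 0, 0, 0, 0.04, 0.001, 0, 0, 0, 0, 0.04, 0.001, 0, 0, 0, 0, 0.04, 0, 0, 0, 0, 0])

```text
t: 50.2
position: [514.3, -174.9, 298.8]
tcp_rot: [-3.141, -0.001, 1.65]
wrist_force: [1.3, -0.1, -2.0]
finger_gap: 38.6
gripper_force: 60.6
```

send_rows(commands=[0.04, 0.001, 0, 0, 0, 0, 0.04, 0, 0, 0, 0, 0, 0.027, 0, 0, 0, 0, 0, 0, 0, 0, 0, 0, 0, 0, 0, 0, 0, 0, 0])

```text
t: 50.7
position: [507.2, -69.5, 299.0]
tcp_rot: [-3.141, 0.0, 1.652]
wrist_force: [0.6, -0.5, -2.1]
finger_gap: 38.8
gripper_force: 60.6
```

send_rows(commands=[0, 0, 0.02, 0, 0, 0, 0, 0, 0.035, 0, 0, 0, 0, 0, 0.035, 0, 0, 0, 0, 0, 0.03, 0, 0, 0, 0, 0, 0.012, 0, 0, 0])

```text
t: 51.2
position: [505.7, -70.5, 163.7]
tcp_rot: [-3.136, -0.002, 1.649]
wrist_force: [-0.9, 1.4, -2.2]
finger_gap: 38.7
gripper_force: 60.6
```

send_rows(commands=[0, 0, 0.004, 0, 0, 0, 0, 0, 0.001, 0, 0, 0, 0, 0, 0, 0, 0, 0, 0, 0, 0, 0, 0, 0, 0, 0, 0, 0, 0, 0])

```text
t: 51.7
position: [508.0, -70.1, 163.1]
tcp_rot: [3.14, 0.001, 1.651]
wrist_force: [-0.7, -0.4, -1.1]
finger_gap: 38.7
gripper_force: 60.6
```

send_rows(commands=[0, 0, 0.003, 0, 0, 0, 0, 0, 0.002, 0, 0, 0, 0, 0, 0.001, 0, 0, 0, 0, 0, 0, 0, 0, 0, 0, 0, 0, 0, 0, 0])

```text
t: 52.2
position: [507.4, -69.9, 156.1]
tcp_rot: [-3.141, -0.0, 1.651]
wrist_force: [-2.0, -0.0, 1.7]
finger_gap: 38.6
gripper_force: 61.2
```

send_rows(commands=[0, 0, 0.001, 0, 0, 0, 0, 0, 0, 0, 0, 0, 0, 0, 0, 0, 0, 0])

```text
t: 52.5
position: [507.7, -69.9, 156.0]
tcp_rot: [-3.141, -0.0, 1.651]
wrist_force: [-4.1, 0.9, 9.1]
finger_gap: 38.7
gripper_force: 62.1
```

send_rows(commands=[0, 0, -0.001, 0, 0, 0, 0, 0, 0, 0, 0, 0, 0, 0, 0, 0, 0, 0, 0, 0, 0, 0, 0, 0, 0, 0, 0, 0, 0, 0], jaw=0)

```text
t: 53.0
position: [507.4, -69.9, 155.7]
tcp_rot: [-3.142, -0.0, 1.651]
wrist_force: [-0.4, -0.3, -0.2]
finger_gap: 85.6
gripper_force: 0.0
```

send_rows(commands=[0, 0, -0.01, 0, 0, 0, 0, 0, -0.03, 0, 0, 0, 0, 0, -0.04, 0, 0, 0, 0, 0, -0.04, 0, 0, 0, 0, 0, -0.028, 0, 0, 0])

```text
t: 53.5
position: [508.0, -70.0, 307.9]
tcp_rot: [3.138, 0.002, 1.651]
wrist_force: [-0.2, -0.6, -0.2]
finger_gap: 85.6
gripper_force: 0.0
```

send_rows(commands=[-0.04, -0.01, 0, 0, 0, 0, -0.04, -0.01, 0, 0, 0, 0, -0.04, -0.01, 0, 0, 0, 0, -0.04, -0.01, 0, 0, 0, 0, -0.04, -0.01, 0, 0, 0, 0])

```text
t: 54.0
position: [473.1, -274.8, 304.9]
tcp_rot: [3.141, 0.001, 1.651]
wrist_force: [0.6, 0.4, -0.2]
finger_gap: 85.7
gripper_force: 0.0
```

send_rows(commands=[-0.04, -0.01, 0, 0, 0, 0, -0.04, -0.01, 0, 0, 0, 0, -0.02, 0, 0, 0, 0, 0, 0, 0, 0, 0, 0, 0, 0, 0, 0, 0, 0, 0])

```text
t: 54.5
position: [461.5, -374.3, 304.2]
tcp_rot: [3.141, -0.0, 1.65]
wrist_force: [-0.6, -0.2, -0.1]
finger_gap: 85.4
gripper_force: 0.0
```

```bash
python3 - <<'E'
from h import *; from rig import bot; import pickle
s=bot.read_state(); print(s["t"],s["position"].round(1))
t=bot.get_image("top"); sd=bot.get_image("side")["img"]; old=pickle.load(open("v0.pkl","rb"))["top"]
for k in (old,t):
    H,S,V=cv2.split(cv2.cvtColor(k["img"],cv2.COLOR_RGB2HSV))
    print([tuple(np.round(cv2.minEnclosingCircle(blobs(m,(235,145,350,215))[0])[0],1)) for m in ((H>105)&(H<125)&(S>170),((H<6)|(H>174))&(S>160))])
f=lambda a:cv2.resize(a[135:225,230:360],(400,280),interpolation=cv2.INTER_CUBIC)
cv2.imwrite("pics/end.png",np.vstack([np.hstack([f(old["img"]),f(t["img"])]),np.hstack([cv2.resize(t["img"],(400,300)),cv2.resize(sd,(400,300))])])[:,:,::-1])
E
```

```text
54.5 [ 461.5 -374.3  304.2]
[(np.float64(258.0), np.float64(180.0)), (np.float64(329.8), np.float64(186.5))]
[(np.float64(258.2), np.float64(180.2)), (np.float64(330.4), np.float64(186.6))]
```

View pics/end.png

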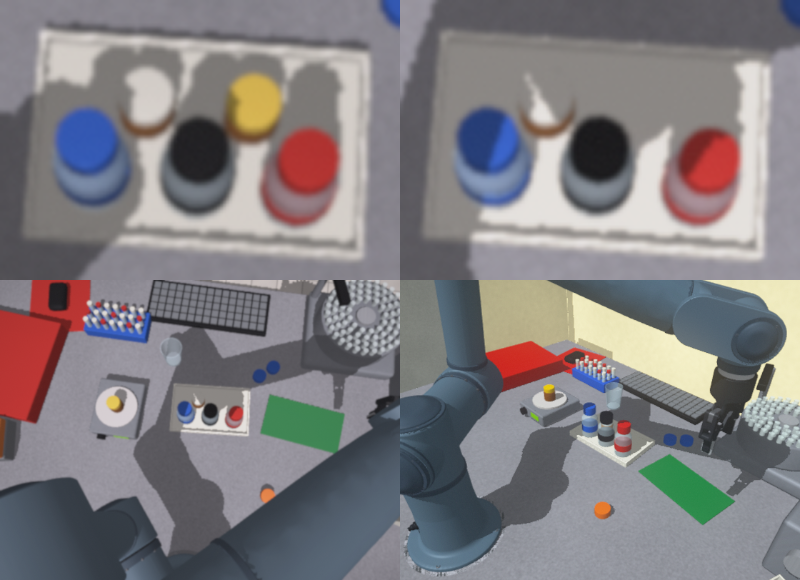

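The before and after crops match to within 1 px. All bottles are back upright, the jar stands mid-plate, and the white-lidded jar hasn't moved. I'm handing in.

```bash
python3 -c "
from rig import bot
print(bot.hand_in())"
```

```text
the job is handed in; nothing more can be done
None
```

The job is done and handed in at about 54.5 s: the yellow-lidded jar stands in the middle of the stirrer plate, all three bottles are upright back in their starting places, and the white-lidded jar was left where it was.

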